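# Release the lock-out catch and push the tape tray home

## Robot

A 6-joint arm with a two-finger parallel gripper is mounted at the origin on the work surface. World frame = base frame: x ahead of the robot, y to its left, z up, the work surface at z = 0. Lengths are in m, angles in rad, forces in N, time in s.
With the tool pointing down it reaches from about 0.375 to 0.975 m from the base axis. Payload 3.8 kg.
Tool frame: the origin (TCP) lies at the very end of the fingers, on their centre line; the grasp point (between the pads) lies 19 mm behind it; z points along the fingers, y is the direction in which the jaws open and shut (so a half turn about z gives the same grasp; the last joint's range is limited). The gripper opens to 85 mm and grips with 20 to 120 N. Pads are 22 mm wide; open, the fingers measure 114 mm over their backs; the gripper's body (76 mm by 85 mm) begins 54 mm behind the grasp point. The pads swing forward as they close: fully open they stand 13 mm farther back than shut.
Start: joints at [1.121, 0.264, 1.604, -0, 1.274, -0.037], TCP at [0.271, 0.618, 0.231] pointing down, gripper open.
Joint ranges: [-2.63, 2.63], [-0.94, 2.18], [0.31, 2.57], [-1.31, 4.45], [0, 2.66], [-2.55, 2.55]. Speed limits (rad/s): [2.57, 2.57, 3.14, 3.14, 3.14, 3.14].

## Interface

Orientations are given as a 3x3 rotation matrix whose columns are the frame's x, y, z axes.
In Python, from rig import manip, optics, ticket gives the robot as it stands.
- The arm moves only by the shell command python3 -m crank 'ROWS' [OPENING]. ROWS is JSON, a list that holds one entry, the list of rows, each a list of 4 numbers: the shift along the tool's x, y, z in m, then the turn about the tool's z in degrees. In form: [[[x, y, z, spin], ...]]. A call has 1 to 8 rows; each row is the pose to reach, as a shift and turn from the pose commanded when the call began, along the tool's axes at that moment; what a row does not reach only later rows make up. A row lasts 1/10 s, in which the tool goes at most 50 mm and 8.59 degrees, less where a joint would pass 70% of its speed; a pose out of reach is approached as far as the arm can. A call with a gripper value outside its range is refused whole. OPENING is the finger opening in m, from 0 to 0.0854, set as the call begins (- or left out, the last holds). The fingers move at their own pace and stop on an object; the grip force is fixed at half the most. Time passes only in rows, so rows that repeat a pose let the fingers close. It gives the time, the measured TCP pose, the force and the opening at its end, in the units of the state.
- manip.get_state(): the state, without advancing time (a new reading comes with each control period).
- optics.camera(name): name is "scene" or "top" or "wrist"; returns the picture (480x640x3 uint8, blue, green, red); there is no depth.
- optics.camera_params(name): a dict with "intrinsics" (3x3 intrinsics, pixels), "rvec" (rotation vector, rad) and "tvec" (3), from world to camera coordinates, as OpenCV has them. Camera axes: x right, y down, z forward; pixel columns grow to the right and rows downward; lengths in m; the calibration is good to about 2 mm. A picture is of the moment at which its call begins: read the wrist's pose just before it. camera_params takes no time and is no camera call; for the wrist camera it gives the pose at the moment of the call.
- ticket.hand_in(): hands the job in, once; it reports no verdict.
The state is a dict: "time": time; "q": joint angles; "qvel": joint speeds; "joint_torque": joint torques, N m; "tool_pos": TCP position; "tool_rot": TCP orientation; "wrist_force": force on the tool from outside, world axes, zero at the start; "moment": the same for the moment, N m; "gripper_width": finger opening in m.
Only numpy, scipy, OpenCV 4.12 (cv2) and the standard library are available. Lean on these libraries where they do the work, as an engineer would, in place of code of your own. Each camera call takes 0.05 s, during which the arm holds its last target.

## Task

The stock tray of the counter rack has been left pulled out, and its spring catch locks it there. With the fingertips only, gripping nothing, press the catch's thumb plate down and keep it down while you push the tray's front panel past the catch, then push the tray gently all the way in, without forcing it, and come away, so that the catch springs up again. The rolls ride along lying flat in the tray, and the other things on the counter stay where they are.

Things in the scene. Friction and masses are not known exactly. Their poses are not given: they have to be found in the camera images.
- rack: Counter rack, fixed: white base 515 x 290 x 8 mm, two runners, at its rear an upper deck (local x 45 to 245, underside 150 up). Origin on the counter, midway between the runners. z up; +x = the way the tray slides in; -y = the catch side, facing the robot. Base spans local x -275 to 240, y -170 to 120. All local numbers and heights here are mm in this frame.
- tray: The sheet-metal tray: box 240 x 180 mm (local x -170 to 70 + travel, y -90 to 90), floor 24, rim 58 above the counter, with a front panel. Its origin is the rack's origin shifted by the travel.
- tray_travel (a joint): Travel of the tray along the rack's +x (m): 0 = right out, 0.13 = fully home on its end stop. Drags with about 3 N, stays where it is left (push it gently: over 35 N is rough), cannot be lifted off. Blocked at 0.012 by the catch unless that is held down; the front panel is clear past the catch's tooth from 0.026.
- wing (a point): Point on the outer (-x) face of the tray's front panel, mid-wing, in line with the flat of the thumb plate: local x -176 + tray travel, y -138, height 48; moves with the tray. The upright panel is 6 mm thick, 34 to 62 above the counter; its wing sticks out over the catch lever (local y -98 to -158) and is the face to push towards +x.
- tray_floor (a point): Centre of the tray's floor (upper face, 24 mm above the counter); moves with the tray; axes as the rack's.
- catch_angle (a joint): Angle of the catch lever (rad): 0 = up (tooth stands 9 mm into the front panel's path), 0.14 = down on its stop. From about 0.1 the tooth is below the panel. A spring lifts it: at the pad point about 5 N starts it moving, 8 to 9 N holds it fully down.
- catch: Catch lever: dark ribbed steel plate, local x -246 to -146, y -156 to -110, top 30 high when up. It turns down about a pin at its outer end (local x -255, height 38.5, y -133: the origin). Stop tooth at its inner end, runner side: x -158 to -150, y -120 to -110, top 43 when up. Beside the tooth (y -156 to -120) it is flat: a fingertip can press there and slide +x to the end, pushing the wing.
- pad (a point): Point on the thumb plate's top, 65 mm along from the pivot (local x -190, y -138, height 30 when up), midway across the flat part; sinks and tilts with the lever.
- roll_a: Masking-tape roll lying flat in the tray, outer diameter 95, inner 76, 38 mm high; origin at the centre of its underside, z is its axis. The one nearer the front panel.
- roll_b: A second such roll lying flat in the tray, farther from the front panel.
- spare_roll: Bystander: roll of masking tape lying flat on the counter in front of the rack, outer diameter 95, 50 mm high; origin at the centre of its underside.
- tin: Bystander: small paint tin, diameter 75, 90 mm high, standing on the counter on the robot's side of the rack; origin at the centre of its underside.
- knife: Bystander: filling knife 210 mm long, lying on the counter beside the rack on the robot's side; origin under its middle.
Mind the look-alikes: they are no part of the job. Leave any blue or turquoise look-alike of the roll_b alone.

How it is judged:
On the way, in this order (a step that is already met when the one before it is completed fails the run):
1. the catch is pressed down by the fingers while the tray is still in front of it (value of joint catch_angle above 0.06 rad and contact force between the fingers and catch above 0.5 N and value of joint tray_travel below 0.016 m).
2. the front panel is over the tooth with the fingers still holding the catch down (value of joint catch_angle above 0.07 rad and contact force between the fingers and catch above 0.5 N and value of joint tray_travel between 0.018 and 0.045 m).
At the end, for the whole second after the job is handed in: The tray is at rest within 4 mm of fully home, the catch has sprung up again (under 0.02 rad), both rolls lie flat and still on the tray floor, and the tin, the knife and the spare roll are within 20 mm of where they were (value of joint tray_travel above 0.126 m and velocity of joint tray_travel below 0.01 m/s and value of joint catch_angle below 0.02 rad and z of roll_a in the frame of tray_floor between -0.006 and 0.008 m and angle between each of roll_a, roll_b's own z axis and vertical below 0.12 rad and linear speed of each of roll_a, roll_b below 0.02 m/s and x of roll_a in the frame of tray_floor between -0.12 and 0.12 m and y of roll_a in the frame of tray_floor between -0.09 and 0.09 m and z of roll_b in the frame of tray_floor between -0.006 and 0.008 m and x of roll_b in the frame of tray_floor between -0.12 and 0.12 m and y of roll_b in the frame of tray_floor between -0.09 and 0.09 m and distance of each of tin, knife, spare_roll from where it was at the start of the episode below 0.02 m); the robot touches nothing.
It fails at once if the tray is gripped, or is forced or rammed instead of pushed (contact force between the fingers and tray above 35 N).
It fails at once if a roll in the tray is tipped or lifted (angle between any of roll_a, roll_b's own z axis and vertical above 0.3 rad or z of any of roll_a, roll_b in the frame of tray_floor above 0.02 m).
It fails at once if the tin, the knife or the spare roll is pushed away or lifted (distance of any of tin, knife, spare_roll from where it was at the start of the episode above 0.02 m).
It also fails if it takes over 38 s, if anything falls off the work surface, if the arm or the gripper's body presses on something with over 40 N, if the wrist force passes 120 N, or if a joint passes its speed limit or range.

## Working session

There is one attempt and no reset: what is moved stays moved. The work goes in short steps, Python scripts to look and compute and a shell command to move; the robot and the scene stay as the last step left them, time stands still between calls to the robot, and variables do not carry over. Pictures are saved under pics/ and viewed, and the job is handed in when it is done.

```bash
ls; mkdir -p pics; python3 - <<'E'
from rig import manip, optics, ticket
import cv2,numpy as np
s=manip.get_state();print(s)
for n in("scene","top"):
    cv2.imwrite(f"pics/{n}0.png",optics.camera(n)); p=optics.camera_params(n);print(n,p)
E
```

```text
pics
{'time': 0.0, 'q': array([ 1.12114457e+00,  2.64760868e-01,  1.60541679e+00, -2.19656510e-05,
        1.27369065e+00, -3.69131624e-02]), 'qvel': array([-4.98348855e-04, -9.79420380e-04,  1.92848091e-03,  2.41212006e-04,
       -5.21009243e-05,  1.79095130e-03]), 'joint_torque': array([ 2.54777960e-04, -5.15081334e+01, -3.67322373e+01,  1.31628229e-05,
        1.26481365e-02, -2.38415964e-06]), 'tool_pos': array([0.27044588, 0.61763409, 0.22993372]), 'tool_rot': array([[-9.16028313e-01,  4.01112439e-01, -9.70201290e-04],
       [ 4.01113607e-01,  9.16026002e-01, -2.05857851e-03],
       [ 6.30081626e-05, -2.27487714e-03, -9.99997410e-01]]), 'wrist_force': array([ 0.60380025, -0.16010485, -0.34026813]), 'moment': array([-0.00113011, -0.03148445, -0.01138984]), 'gripper_width': 0.08568139853026116}
scene {'intrinsics': array([[477.39690818,   0.        , 321.27975201],
       [  0.        , 477.39690818, 236.27711991],
       [  0.        ,   0.        ,   1.        ]]), 'rvec': array([ 1.2214915 , -2.72677792,  0.43026413]), 'tvec': array([0.41277156, 0.31416864, 1.00172165])}
top {'intrinsics': array([[588.33436027,   0.        , 325.35717676],
       [  0.        , 588.33436027, 245.28030038],
       [  0.        ,   0.        ,   1.        ]]), 'rvec': array([ 2.18114758, -2.16858396,  0.10014158]), 'tvec': array([0.09555501, 0.53481544, 1.06943453])}
```

View pics/scene0.png

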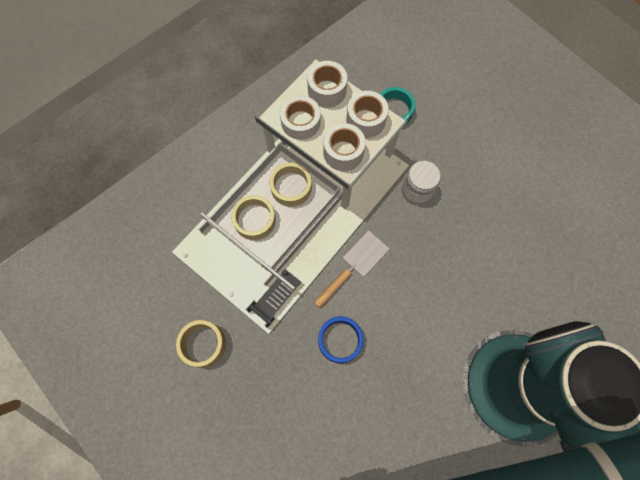

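View pics/top0.png

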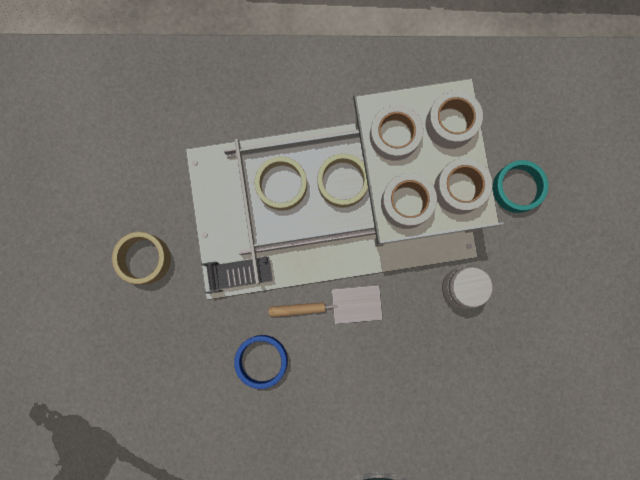

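The top view shows the rack with its base front corners near (187,150) and (208,298). The catch lever is at about (210–270, 272) and the front panel runs from (238,140) to about (258,280). The two pale-yellow rolls in the tray, at (280,183) and (343,180), are the job's rolls. The blue ring (260,362), the turquoise ring (521,186) and the rolls on the deck are look-alikes. The loose roll (139,258) is the spare. The knife is at (325,308) and the tin at (470,287).

```bash
cat > h.py <<'E'
import numpy as np, cv2
from rig import optics
def ray(n,uv,z):
    p=optics.camera_params(n);R=cv2.Rodrigues(p["rvec"])[0];c=-R.T@p["tvec"]
    d=R.T@np.linalg.inv(p["intrinsics"])@np.array([uv[0],uv[1],1.]);return c+d*(z-c[2])/d[2]
def proj(n,P):
    p=optics.camera_params(n);return cv2.projectPoints(np.array(P,float).reshape(-1,3),p["rvec"],p["tvec"],p["intrinsics"],None)[0].reshape(-1,2)
E
python3 - <<'E'
import cv2
from h import *
im=cv2.imread("pics/top0.png")
cv2.imwrite("pics/c1.png",cv2.resize(im[230:310,180:300],None,fx=6,fy=6,interpolation=cv2.INTER_CUBIC))
cv2.imwrite("pics/c2.png",cv2.resize(im[125:245,170:290],None,fx=5,fy=5,interpolation=cv2.INTER_CUBIC))
for uv in [(187,150),(208,298),(478,258)]: print(ray("top",uv,.008))
E
```

```text
[0.71747619 0.36468579 0.008     ]
[0.43540135 0.31770981 0.008     ]
[ 0.5133695  -0.18907043  0.008     ]
```

View pics/c1.png

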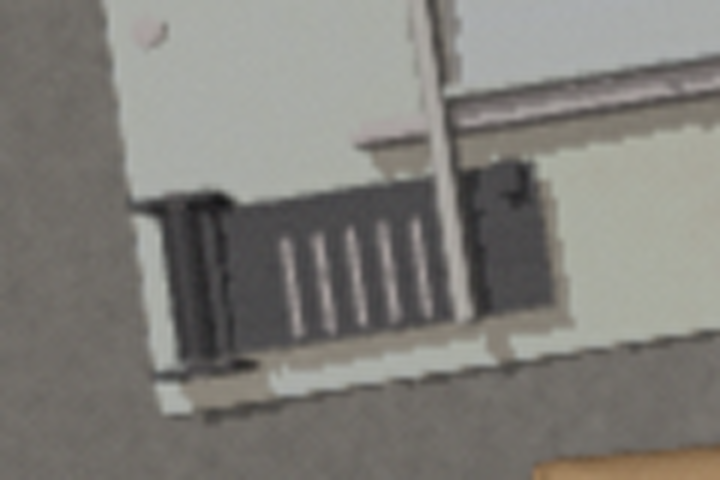

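View pics/c2.png

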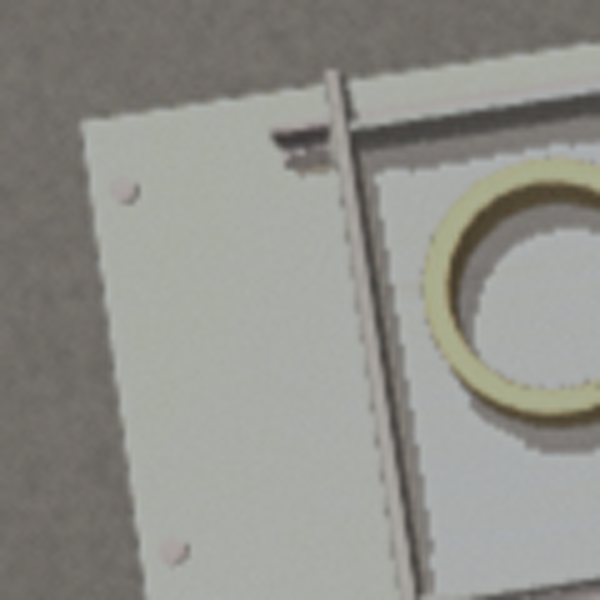

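```bash
python3 - <<'E'
import cv2
from h import *
im=cv2.imread("pics/scene0.png")
cv2.imwrite("pics/s1.png",cv2.resize(im[200:345,160:320],None,fx=5,fy=5,interpolation=cv2.INTER_CUBIC)[:600])
cv2.imwrite("pics/s2.png",cv2.resize(im[255:340,235:315],None,fx=7,fy=7,interpolation=cv2.INTER_CUBIC))
im=cv2.imread("pics/top0.png")
cv2.imwrite("pics/c3.png",cv2.resize(im[225:285,440:520],None,fx=8,fy=8,interpolation=cv2.INTER_CUBIC))
E
```

```text
(no output)
```

View pics/s2.png

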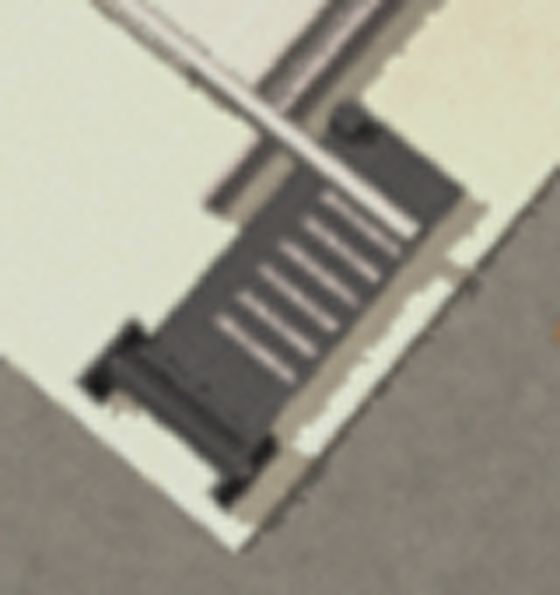

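View pics/c3.png

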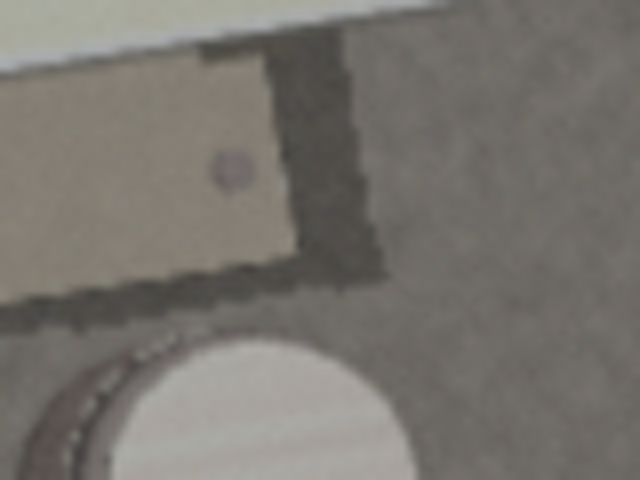

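View pics/s1.png

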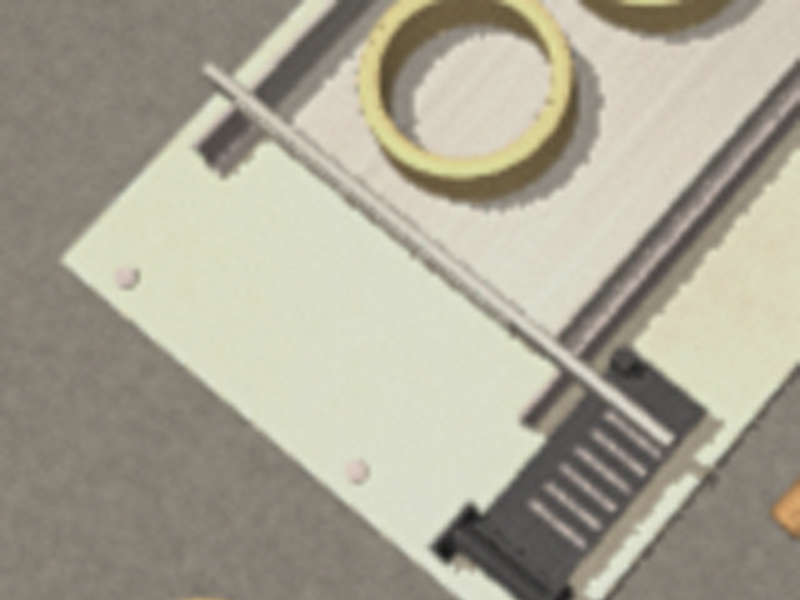

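```bash
cat >> h.py <<'E'
def fit(L,W):
    L=np.array(L,float);W=np.array(W,float)[:,:2];a=L-L.mean(0);b=W-W.mean(0)
    th=np.arctan2((a[:,0]*b[:,1]-a[:,1]*b[:,0]).sum(),(a*b).sum());R=np.array([[np.cos(th),-np.sin(th)],[np.sin(th),np.cos(th)]])
    t=W.mean(0)-R@L.mean(0);return th,R,t,(L@R.T+t-W)
E
python3 - <<'E'
from h import *
o=.42
T=[ray("top",(u-o,v-o),.008) for u,v in[(186.8,149.4),(207.5,299.2),(477.25,257.5)]]
S=[ray("scene",(u-o,v-o),.008) for u,v in[(172.8,252),(269,333.6)]]
print(np.array(T),np.array(S))
L=[(-.275,.12),(-.275,-.17),(.24,-.17)]
for l,w in((L,T),(L[:2],S),(L+L[:2],T+S)):
    th,R,t,e=fit(l,w);print(np.degrees(th),t,e*1e3)
W=lambda x,y,z:[*(R@[x,y]+t),z]
pts=[W(-.176,-.138,.048),W(-.173,-.158,.062),W(-.173,.098,.062),W(-.190,-.138,.03),W(-.146,-.156,.03),W(-.146,-.12,.03),W(-.246,-.156,.03)]
for n in("top","scene"):
    print(n,proj(n,pts).round(1).tolist())
print(pts[0],pts[3])
E
```

```text
[[ 0.71946056  0.36592741  0.008     ]
 [ 0.4339378   0.31939633  0.008     ]
 [ 0.51509425 -0.18689662  0.008     ]] [[0.71575045 0.36579097 0.008     ]
 [0.43107581 0.32018659 0.008     ]]
-80.88065101134889 [0.64494809 0.07573785] [[ 0.38559885  0.35351513]
 [-0.42614151  0.92205514]
 [ 0.04054266 -1.27557027]]
-80.89864683631967 [0.64159827 0.07540554] [[ 0.83714043  0.13410845]
 [-0.83714043 -0.13410845]]
-80.75694411482564 [0.64398978 0.07578785] [[-1.20019328  0.56454979]
 [-1.91202893  0.51497471]
 [-0.3476576  -1.50523373]
 [ 2.50991694  0.70098863]
 [ 0.94996286 -0.2752794 ]]
top [[254.1, 273.8], [256.5, 284.3], [236.2, 145.3], [247.8, 275.4], [272.9, 281.3], [270.0, 262.0], [219.0, 289.8]]
scene [[285.6, 284.4], [293.4, 287.8], [204.1, 215.6], [282.0, 291.1], [301.4, 280.8], [288.7, 270.6], [271.3, 316.6]]
[np.float64(0.4795119542942414), np.float64(0.22733667225471368), 0.048] [np.float64(0.47726323309551394), np.float64(0.24115489402780713), 0.03]
```

```bash
cat >> h.py <<'E'
TH=np.radians(-80.9);RK=np.array([[np.cos(TH),-np.sin(TH)],[np.sin(TH),np.cos(TH)]]);TK=np.array([.6435,.0757])
def W(x,y,z): return np.array([*(RK@[x,y]+TK),z])
def to(x,y,z):
    from rig import manip
    s=manip.get_state();p,R=s["tool_pos"],s["tool_rot"]
    loc=RK.T@(p[:2]-TK)
    print("t",round(s["time"],2),"local mm",(loc*1e3).round(1),"z",round(p[2]*1e3,1),"tool-y in local deg",np.degrees(np.arctan2(R[1,1],R[0,1])-TH).round(2),"F",(s["wrist_force"]).round(1),"Flocal",(RK.T@s["wrist_force"][:2]).round(1),"w",round(s["gripper_width"],4))
    print("delta tool",(R.T@(W(x,y,z)-p)).round(4))
E
python3 - <<'E'
from h import *
to(-.198,-.138,.1)
for uv in[(470,287)]: print("tin local",RK.T@(ray("top",uv,.09)[:2]-TK))
E
```

```text
t 0.1 local mm [-594.1 -282.6] z 230.0 tool-y in local deg 147.24 F [ 1.1 -0.2 -0.5] Flocal [0.4 1. ] w 0.0854
delta tool [-0.3359 -0.2546  0.1305]
tin local [ 0.19622646 -0.22035035]
```

```bash
python3 -m crank '[[[-0.035,-0.027,0,-5],[-0.070,-0.054,0,-10],[-0.105,-0.081,0,-15],[-0.140,-0.108,0,-20],[-0.175,-0.135,0,-25],[-0.210,-0.160,0,-30],[-0.245,-0.186,0,-32.8],[-0.280,-0.212,0,-32.8]]]' 0; python3 -c "
from h import *
to(-.198,-.138,.1)"
```

```text
time: 0.9
tool_pos: [0.4425, 0.31, 0.2309]
tool_rot: [[-0.987, -0.16, -0.0], [-0.16, 0.987, -0.0], [0.001, -0.0, -1.0]]
wrist_force: [0.4, 0.4, -0.6]
gripper_width: 0.0001
t 0.9 local mm [-263.1 -161.4] z 230.9 tool-y in local deg 180.12 F [ 0.4  0.4 -0.6] Flocal [-0.3  0.4] w 0.0001
delta tool [-0.0234 -0.0651  0.1309]
```

```bash
python3 -m crank '[[[0,0,0,0],[0,0,0,0],[0,0,0,0]]]' ; python3 -c "
from h import *
to(-.198,-.138,.06)"
```

```text
time: 1.2
tool_pos: [0.4418, 0.3123, 0.231]
tool_rot: [[-0.987, -0.159, -0.001], [-0.159, 0.987, 0.0], [0.001, 0.0, -1.0]]
wrist_force: [-0.9, 0.7, -0.7]
gripper_width: 0.0002
t 1.2 local mm [-265.5 -161.8] z 231.0 tool-y in local deg 180.05 F [-0.9  0.7 -0.7] Flocal [-0.9 -0.7] w 0.0002
delta tool [-0.0238 -0.0676  0.171 ]
```

```bash
python3 -m crank '[[[-0.008,-0.022,0.04,0],[-0.016,-0.045,0.08,0],[-0.0238,-0.0676,0.115,0],[-0.0238,-0.0676,0.145,0],[-0.0238,-0.0676,0.171,0],[-0.0238,-0.0676,0.171,0],[-0.0238,-0.0676,0.171,0]]]' ; python3 -c "
from h import *
to(-.198,-.138,.032)
import cv2
a=optics.camera('top');b=optics.camera('scene');c=optics.camera('wrist')
cv2.imwrite('pics/t1.png',cv2.resize(a[200:320,180:340],None,fx=5,fy=5));cv2.imwrite('pics/s3.png',cv2.resize(b[220:345,200:360],None,fx=4.8,fy=4.8));cv2.imwrite('pics/w1.png',c)"
```

```text
time: 1.9
tool_pos: [0.4758, 0.2498, 0.0601]
tool_rot: [[-0.987, -0.161, -0.001], [-0.161, 0.987, -0.0], [0.001, -0.0, -1.0]]
wrist_force: [0.2, 0.7, 0.8]
gripper_width: 0.0004
t 1.9 local mm [-198.4 -138.1] z 60.1 tool-y in local deg 180.15 F [0.2 0.7 0.8] Flocal [-0.7  0.3] w 0.0004
delta tool [-0.0001 -0.0004  0.0281]
```

View pics/t1.png

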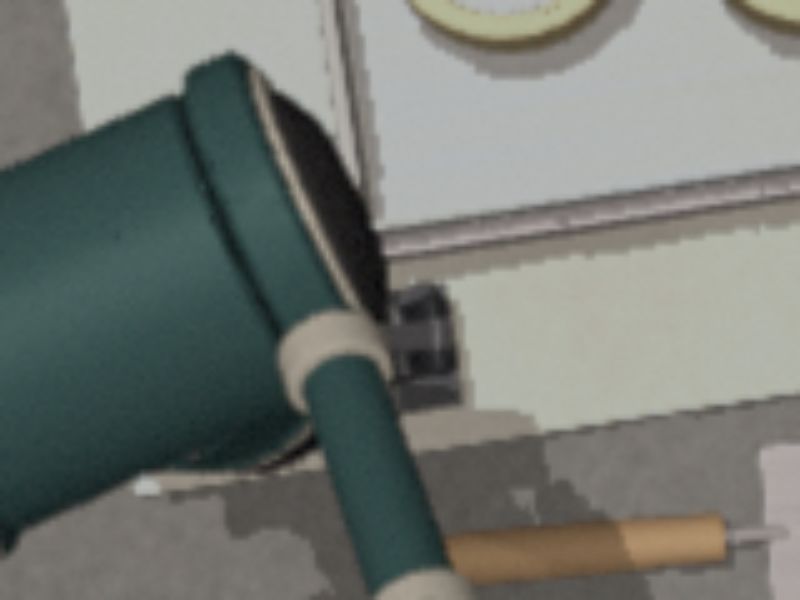

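View pics/s3.png

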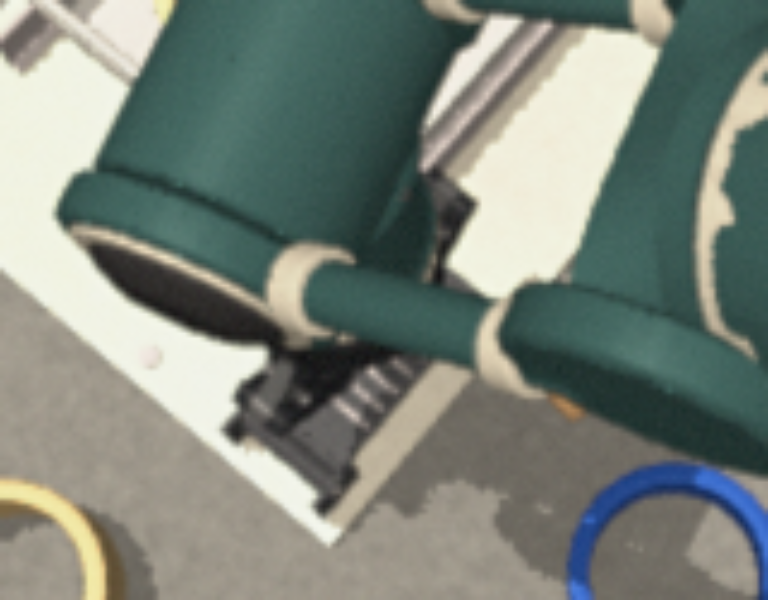

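View pics/w1.png

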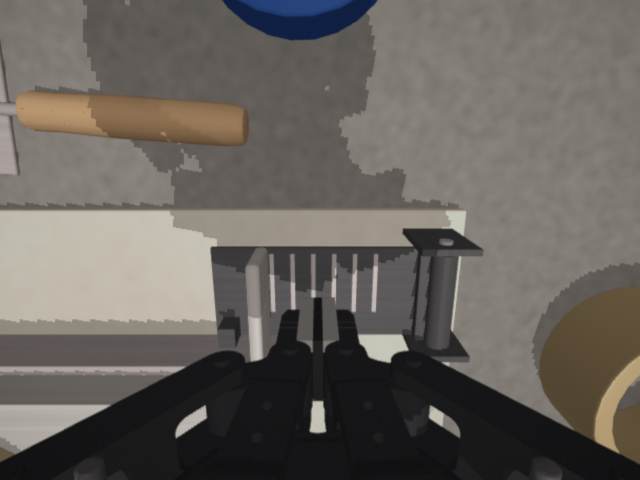

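The wrist view shows the closed fingertips (cols 280–357) over the ribbed plate, with the wing at about col 258. The finger linkage is wide along tool y, so I'll turn 90° to bring the narrow 22 mm side towards the wing.

```bash
python3 -m crank '[[[0,0,-0.008,8],[0,0,-0.008,16],[0,0,-0.008,24],[0,0,-0.008,32],[0,0,-0.008,40],[0,0,-0.008,48],[0,0,-0.008,56],[0,0,-0.008,64]]]'; python3 -m crank '[[[0,0,0,8],[0,0,0,16],[0,0,0,24],[0,0,0,26],[0,0,0,26],[0,0,0,26]]]' ; python3 -c "
from h import *
to(-.195,-.1385,.032)
import cv2
c=optics.camera('wrist')
cv2.imwrite('pics/w2.png',c)"
```

```text
time: 2.85
tool_pos: [0.4777, 0.2497, 0.0704]
tool_rot: [[-0.571, 0.821, 0.003], [0.821, 0.571, 0.002], [-0.001, 0.004, -1.0]]
wrist_force: [0.4, -0.2, -0.4]
gripper_width: 0.0
time: 3.45
tool_pos: [0.4773, 0.2494, 0.0697]
tool_rot: [[-0.16, 0.987, 0.002], [0.987, 0.16, 0.001], [0.001, 0.002, -1.0]]
wrist_force: [-1.5, 0.3, 0.0]
gripper_width: 0.0
t 3.45 local mm [-197.8 -136.6] z 69.7 tool-y in local deg 90.12 F [-1.5  0.3  0. ] Flocal [-0.5 -1.5] w 0.0
delta tool [-0.0028 -0.002   0.0377]
```

View pics/w2.png

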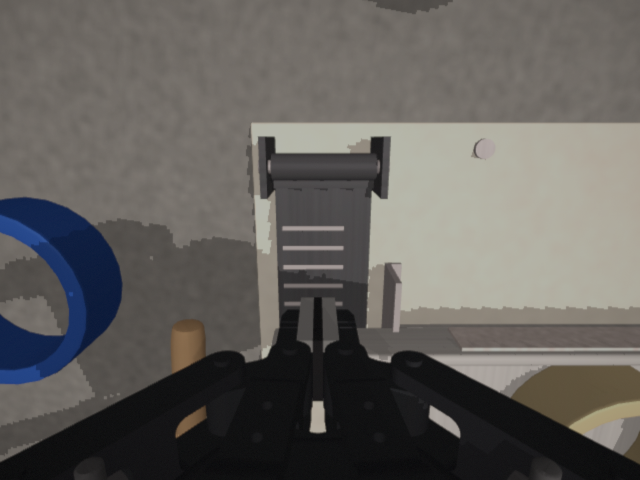

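The wrist view confirms the alignment: the ribs span cols 283–343 and the closed tips are centred at about 318, with the panel just beyond them. Now descending.

```bash
python3 -m crank '[[[-0.001,-0.002,0.01,0],[-0.002,-0.002,0.02,0],[-0.002,-0.002,0.03,0],[-0.002,-0.002,0.035,0],[-0.002,-0.002,0.038,0],[-0.002,-0.002,0.038,0]]]' ; python3 -c "
from h import *
to(-.195,-.1385,.024)"
```

```text
time: 4.1
tool_pos: [0.4739, 0.2461, 0.0297]
tool_rot: [[-0.159, 0.987, -0.002], [0.987, 0.159, -0.001], [-0.001, -0.003, -1.0]]
wrist_force: [-3.2, -2.5, 4.5]
gripper_width: 0.0
t 4.1 local mm [-195.1 -140.5] z 29.7 tool-y in local deg 90.05 F [-3.2 -2.5  4.5] Flocal [ 2.  -3.6] w 0.0
delta tool [-0.0001  0.0021  0.0057]
```

```bash
python3 -m crank '[[[0,0.001,0.002,0],[0,0.001,0.004,0],[0,0.001,0.004,0],[0,0.001,0.004,0]]]' ; python3 -c "
from h import *
to(-.195,-.1385,.024)"; python3 -m crank '[[[0,0.001,0.001,0],[0,0.001,0.002,0],[0,0.001,0.002,0],[0,0.001,0.002,0]]]' ; python3 -c "
from h import *
to(-.195,-.1385,.02)"
```

```text
time: 4.5
tool_pos: [0.4758, 0.247, 0.0272]
tool_rot: [[-0.159, 0.987, -0.0], [0.987, 0.159, 0.0], [0.0, -0.0, -1.0]]
wrist_force: [-2.8, -0.6, 6.3]
gripper_width: 0.0002
t 4.5 local mm [-195.7 -138.5] z 27.2 tool-y in local deg 90.05 F [-2.8 -0.6  6.3] Flocal [ 0.2 -2.9] w 0.0002
delta tool [-0.0007 -0.      0.0032]
time: 4.9
tool_pos: [0.4765, 0.2474, 0.0254]
tool_rot: [[-0.159, 0.987, -0.001], [0.987, 0.159, 0.001], [0.001, -0.0, -1.0]]
wrist_force: [-5.1, 0.3, 7.3]
gripper_width: -0.0001
t 4.9 local mm [-195.9 -137.7] z 25.4 tool-y in local deg 90.04 F [-5.1  0.3  7.3] Flocal [-1.1 -5. ] w -0.0001
delta tool [-0.0009 -0.0008  0.0054]
```

```bash
python3 -m crank '[[[0,-0.001,0.001,0],[0,-0.001,0.002,0],[0,-0.001,0.002,0],[0,-0.001,0.002,0]]]' ; python3 -c "
from h import *
to(-.195,-.1385,.024)"; python3 -m crank '[[[0,0,0.001,0],[0,0,0.0015,0],[0,0,0.0015,0],[0,0,0.0015,0]]]' ; python3 -c "
from h import *
to(-.195,-.1385,.02)"
```

```text
time: 5.3
tool_pos: [0.4765, 0.2477, 0.024]
tool_rot: [[-0.159, 0.987, 0.001], [0.987, 0.159, 0.002], [0.001, 0.001, -1.0]]
wrist_force: [-5.2, 1.6, 8.8]
gripper_width: -0.0001
t 5.3 local mm [-196.2 -137.7] z 24.0 tool-y in local deg 90.03 F [-5.2  1.6  8.8] Flocal [-2.4 -4.9] w -0.0001
delta tool [-0.0012 -0.0008 -0.    ]
time: 5.7
tool_pos: [0.4764, 0.248, 0.0227]
tool_rot: [[-0.159, 0.987, 0.001], [0.987, 0.159, 0.002], [0.002, 0.002, -1.0]]
wrist_force: [-5.0, 1.1, 10.3]
gripper_width: 0.0
t 5.7 local mm [-196.6 -137.7] z 22.7 tool-y in local deg 90.03 F [-5.   1.1 10.3] Flocal [-1.8 -4.8] w 0.0
delta tool [-0.0016 -0.0008  0.0027]
```

```bash
python3 -m crank '[[[0,0,0.0005,0],[0,0,0.001,0],[0,0,0.001,0],[0,0,0.001,0]]]' ; python3 -c "
from h import *
to(-.195,-.1385,.024)"; python3 -m crank '[[[0,0,0.001,0],[0,0,0.001,0],[0,0,0.001,0]]]' ; python3 -c "
from h import *
to(-.195,-.1385,.02)"
```

```text
time: 6.1
tool_pos: [0.4765, 0.2481, 0.0222]
tool_rot: [[-0.159, 0.987, 0.001], [0.987, 0.159, 0.002], [0.002, 0.002, -1.0]]
wrist_force: [-6.0, 1.4, 13.3]
gripper_width: -0.0002
t 6.1 local mm [-196.7 -137.6] z 22.2 tool-y in local deg 90.02 F [-6.   1.4 13.3] Flocal [-2.3 -5.7] w -0.0002
delta tool [-0.0017 -0.0009 -0.0018]
time: 6.4
tool_pos: [0.4765, 0.2482, 0.022]
tool_rot: [[-0.159, 0.987, 0.001], [0.987, 0.159, 0.002], [0.002, 0.001, -1.0]]
wrist_force: [-8.4, 0.1, 20.3]
gripper_width: 0.0002
t 6.4 local mm [-196.8 -137.6] z 22.0 tool-y in local deg 90.03 F [-8.4  0.1 20.3] Flocal [-1.5 -8.2] w 0.0002
delta tool [-0.0018 -0.0009  0.002 ]
```

```bash
python3 -m crank '[[[-0.002,-0.001,0.0003,0],[-0.004,-0.001,0.0005,0],[-0.006,-0.001,0.0008,0],[-0.008,-0.001,0.001,0],[-0.010,-0.001,0.0013,0],[-0.012,-0.001,0.0016,0]]]' ; python3 -c "
from h import *
to(-.195,-.1385,.024)"
```

```text
time: 7.0
tool_pos: [0.4804, 0.2384, 0.0208]
tool_rot: [[-0.158, 0.987, 0.007], [0.987, 0.158, 0.007], [0.005, 0.008, -1.0]]
wrist_force: [-2.9, 7.8, 11.0]
gripper_width: 0.0003
t 7.0 local mm [-186.4 -135.3] z 20.8 tool-y in local deg 89.97 F [-2.9  7.8 11. ] Flocal [-8.1 -1.6] w 0.0003
delta tool [ 0.0086 -0.0031 -0.0032]
```

```bash
python3 -m crank '[[[-0.002,-0.002,0.0004,0],[-0.004,-0.003,0.0007,0],[-0.006,-0.003,0.001,0],[-0.008,-0.003,0.0013,0],[-0.010,-0.003,0.0016,0]]]' ; python3 -c "
from h import *
to(-.195,-.1385,.024)"
```

```text
time: 7.5
tool_pos: [0.4807, 0.2284, 0.0201]
tool_rot: [[-0.158, 0.987, 0.01], [0.987, 0.158, 0.007], [0.006, 0.011, -1.0]]
wrist_force: [-0.3, 8.1, 14.6]
gripper_width: -0.0001
t 7.5 local mm [-176.5 -136.6] z 20.1 tool-y in local deg 89.99 F [-0.3  8.1 14.6] Flocal [-8.  1.] w -0.0001
delta tool [ 0.0185 -0.0018 -0.0038]
```

```bash
python3 -m crank '[[[-0.001,0,0.0006,0],[-0.003,-0.001,0.0010,0],[-0.005,-0.001,0.0013,0],[-0.007,-0.001,0.0016,0],[-0.009,-0.001,0.0019,0]]]' ; python3 -c "
from h import *
to(-.195,-.1385,.024)
import cv2
b=optics.camera('scene');a=optics.camera('top')
cv2.imwrite('pics/s4.png',cv2.resize(b[180:345,160:360],None,fx=3.6,fy=3.6));cv2.imwrite('pics/t4.png',cv2.resize(a[120:320,180:380],None,fx=3,fy=3))"
```

```text
time: 8.0
tool_pos: [0.4823, 0.2196, 0.0195]
tool_rot: [[-0.158, 0.987, 0.012], [0.987, 0.158, 0.008], [0.006, 0.013, -1.0]]
wrist_force: [-2.6, 7.9, 22.1]
gripper_width: 0.0003
t 8.0 local mm [-167.6 -136.5] z 19.5 tool-y in local deg 89.99 F [-2.6  7.9 22.1] Flocal [-8.2 -1.3] w 0.0003
delta tool [ 0.0274 -0.002  -0.0044]
```

View pics/s4.png

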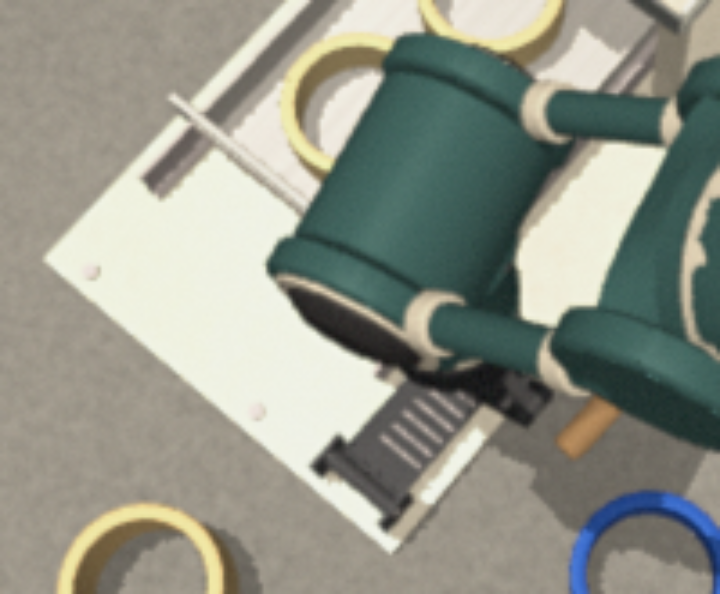

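View pics/t4.png

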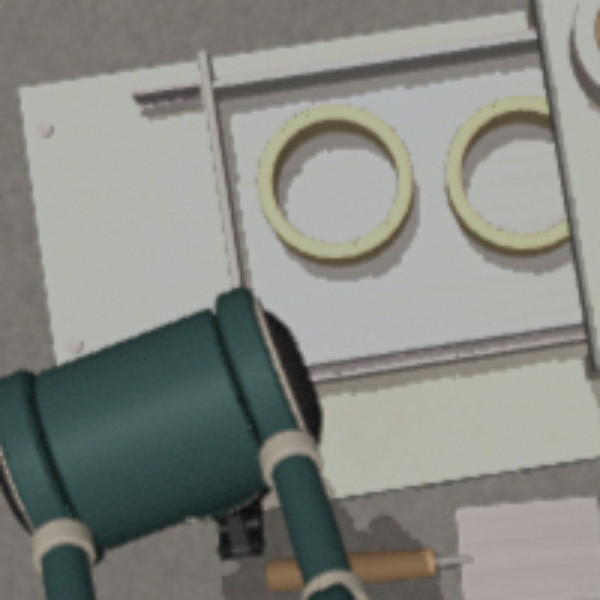

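The panel's far end moved from (236.6,139) to (247.7,137.3), about 19 mm, which agrees with the finger position. The catch is held down hard on its stop.

```bash
python3 -m crank '[[[-0.002,-0.001,0.0001,0],[-0.004,-0.002,0.0003,0],[-0.006,-0.002,0.0005,0],[-0.008,-0.002,0.0007,0],[-0.010,-0.002,0.001,0],[-0.012,-0.002,0.001,0]]]' ; python3 -c "
from h import *
to(-.195,-.1385,.024)"
```

```text
time: 8.7
tool_pos: [0.4806, 0.2066, 0.0163]
tool_rot: [[-0.158, 0.987, 0.01], [0.987, 0.158, 0.006], [0.005, 0.011, -1.0]]
wrist_force: [0.7, 9.1, 9.7]
gripper_width: -0.0
t 8.7 local mm [-155.  -140.1] z 16.3 tool-y in local deg 89.98 F [0.7 9.1 9.7] Flocal [-8.9  2.1] w -0.0
delta tool [ 0.0401  0.0017 -0.0074]
```

```bash
python3 -m crank '[[[-0.002,0,0,0],[-0.003,0,0,0],[0.001,0,-0.001,0],[0.003,0,-0.008,0],[0.003,0,-0.018,0],[0.003,0,-0.026,0],[0.003,0,-0.029,0],[0.003,0,-0.029,0]]]' ; python3 -c "
from h import *
to(-.156,-.138,.043)"
```

```text
time: 9.5
tool_pos: [0.4751, 0.2062, 0.042]
tool_rot: [[-0.159, 0.987, 0.0], [0.987, 0.159, 0.0], [0.0, 0.0, -1.0]]
wrist_force: [0.4, 0.2, -0.5]
gripper_width: -0.0
t 9.5 local mm [-155.5 -145.7] z 42.0 tool-y in local deg 90.04 F [ 0.4  0.2 -0.5] Flocal [-0.2  0.4] w -0.0
delta tool [ 0.0005  0.0077 -0.001 ]
```

Free and unloaded. Now pushing the tray in at mid-wing height.

```bash
python3 -m crank '[[[-0.001,0.007,0,0],[-0.003,0.007,0,0],[-0.006,0.007,0,0],[-0.010,0.007,0,0],[-0.014,0.007,0,0],[-0.018,0.007,0,0],[-0.022,0.007,0,0],[-0.026,0.007,0,0]]]' ; python3 -c "
from h import *
to(-.057,-.138,.043)"; python3 -m crank '[[[-0.004,0,0,0],[-0.008,0,0,0],[-0.012,0,0,0],[-0.016,0,0,0],[-0.020,0,0,0],[-0.024,0,0,0],[-0.028,0,0,0],[-0.032,0,0,0]]]' ; python3 -c "
from h import *
to(-.057,-.138,.043)"
```

```text
time: 10.3
tool_pos: [0.4861, 0.1812, 0.0415]
tool_rot: [[-0.159, 0.987, -0.0], [0.987, 0.159, 0.0], [0.0, -0.0, -1.0]]
wrist_force: [0.3, 3.5, -2.5]
gripper_width: 0.0002
t 10.3 local mm [-129.1 -138.8] z 41.5 tool-y in local deg 90.04 F [ 0.3  3.5 -2.5] Flocal [-3.4  0.8] w 0.0002
delta tool [-0.0721  0.0007 -0.0015]
time: 11.1
tool_pos: [0.4912, 0.1496, 0.0416]
tool_rot: [[-0.159, 0.987, -0.0], [0.987, 0.159, -0.0], [-0.0, -0.0, -1.0]]
wrist_force: [-0.5, 2.7, -3.0]
gripper_width: 0.0002
t 11.1 local mm [ -97.  -138.7] z 41.6 tool-y in local deg 90.05 F [-0.5  2.7 -3. ] Flocal [-2.7 -0.1] w 0.0002
delta tool [-0.04    0.0006 -0.0014]
```

```bash
python3 -m crank '[[[-0.004,0,0,0],[-0.008,0,0,0],[-0.012,0,0,0],[-0.016,0,0,0],[-0.020,0,0,0],[-0.024,0,0,0],[-0.028,0,0,0],[-0.030,0,0,0]]]' ; python3 -c "
from h import *
to(-.057,-.138,.043)"; python3 -m crank '[[[-0.001,0,0,0],[-0.002,0,0,0],[-0.003,0,0,0],[-0.004,0,0,0],[-0.005,0,0,0],[-0.006,0,0,0]]]' ; python3 -c "
from h import *
to(-.057,-.138,.043)"
```

```text
time: 11.9
tool_pos: [0.4961, 0.1198, 0.0417]
tool_rot: [[-0.159, 0.987, -0.0], [0.987, 0.159, -0.0], [-0.0, -0.0, -1.0]]
wrist_force: [-1.5, 2.5, -1.7]
gripper_width: 0.0
t 11.9 local mm [ -66.9 -138.5] z 41.7 tool-y in local deg 90.04 F [-1.5  2.5 -1.7] Flocal [-2.7 -1.1] w 0.0
delta tool [-0.0099  0.0005 -0.0013]
time: 12.5
tool_pos: [0.497, 0.1144, 0.0417]
tool_rot: [[-0.159, 0.987, -0.0], [0.987, 0.159, -0.0], [0.0, -0.0, -1.0]]
wrist_force: [-2.3, 1.9, -0.2]
gripper_width: -0.0002
t 12.5 local mm [ -61.3 -138.5] z 41.7 tool-y in local deg 90.05 F [-2.3  1.9 -0.2] Flocal [-2.3 -2. ] w -0.0002
delta tool [-0.0043  0.0005 -0.0013]
```

```bash
python3 -m crank '[[[-0.001,0,0,0],[-0.002,0,0,0],[-0.003,0,0,0],[-0.003,0,0,0]]]' ; python3 -c "
from h import *
to(-.057,-.138,.043)"; python3 -m crank '[[[-0.0005,0,0,0],[-0.001,0,0,0],[-0.0015,0,0,0],[-0.0015,0,0,0]]]' ; python3 -c "
from h import *
to(-.057,-.138,.043)"
```

```text
time: 12.9
tool_pos: [0.4975, 0.1115, 0.0417]
tool_rot: [[-0.159, 0.987, -0.0], [0.987, 0.159, 0.0], [0.0, -0.0, -1.0]]
wrist_force: [-3.3, 4.4, 0.3]
gripper_width: -0.0004
t 12.9 local mm [ -58.4 -138.5] z 41.7 tool-y in local deg 90.03 F [-3.3  4.4  0.3] Flocal [-4.9 -2.6] w -0.0004
delta tool [-0.0014  0.0005 -0.0013]
time: 13.3
tool_pos: [0.4975, 0.1114, 0.0418]
tool_rot: [[-0.158, 0.987, -0.0], [0.987, 0.158, 0.003], [0.003, -0.0, -1.0]]
wrist_force: [-3.9, 9.8, -0.9]
gripper_width: 0.0001
t 13.3 local mm [ -58.4 -138.5] z 41.8 tool-y in local deg 89.99 F [-3.9  9.8 -0.9] Flocal [-10.3  -2.3] w 0.0001
delta tool [-0.0014  0.0005 -0.0012]
```

The position has stalled at x −58.4 (expected about −57) and the force is rising to 10 N, so this is the end stop. Backing off.

```bash
python3 -m crank '[[[0.003,0,0,0],[0.008,0,0,0],[0.014,0,0,0],[0.016,0,-0.02,0],[0.016,0,-0.06,0],[0.016,0,-0.10,0],[0.016,0,-0.14,0],[0.016,0,-0.18,0]]]'; python3 -m crank '[[[0.03,-0.03,-0.02,0],[0.06,-0.06,-0.02,0],[0.09,-0.09,-0.02,0],[0.12,-0.12,-0.02,0],[0.15,-0.15,-0.02,0],[0.18,-0.18,-0.02,0],[0.18,-0.18,-0.02,0],[0.18,-0.18,-0.02,0]]]' ; python3 -c "
import cv2
from h import *
b=optics.camera('scene');a=optics.camera('top')
cv2.imwrite('pics/s5.png',b);cv2.imwrite('pics/t5.png',a)
cv2.imwrite('pics/t5c.png',cv2.resize(a[130:310,180:380],None,fx=3.3,fy=3.3))
for tr in(.126,.13): print(proj('top',[W(-.176+tr,-.158,.062),W(-.176+tr,-.098,.062)]).round(1).tolist())
to(-.05,-.138,.2)"
```

```text
time: 14.1
tool_pos: [0.4954, 0.1257, 0.2236]
tool_rot: [[-0.159, 0.987, 0.001], [0.987, 0.159, -0.0], [-0.001, 0.001, -1.0]]
wrist_force: [0.3, -0.2, -1.2]
gripper_width: -0.0004
time: 14.9
tool_pos: [0.2887, 0.2754, 0.242]
tool_rot: [[-0.162, 0.987, 0.002], [0.987, 0.162, 0.0], [-0.0, 0.002, -1.0]]
wrist_force: [1.3, -0.5, 0.0]
gripper_width: 0.0002
[[324.4, 273.8], [319.3, 240.8]]
[[326.6, 273.5], [321.5, 240.5]]
t 15.0 local mm [-252.3 -317.8] z 241.9 tool-y in local deg 90.03 F [ 0.2 -0.1 -0.2] Flocal [0.2 0.2] w 0.0004
delta tool [-0.2024  0.1797  0.0422]
```

View pics/s5.png

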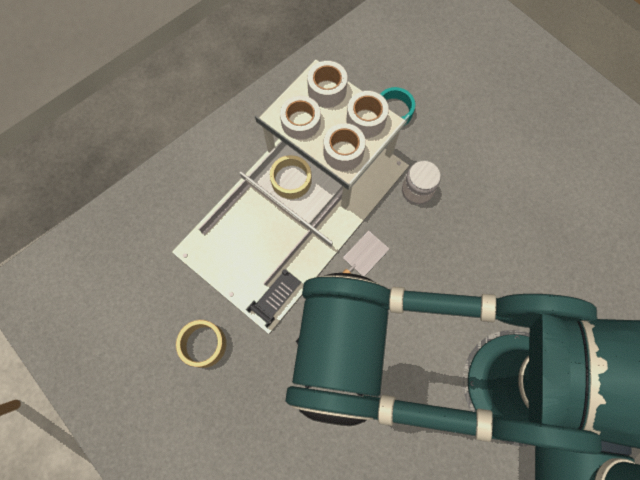

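View pics/t5.png

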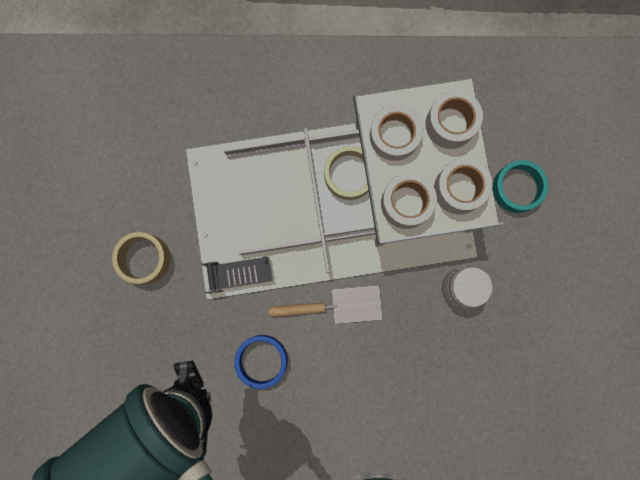

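View pics/t5c.png

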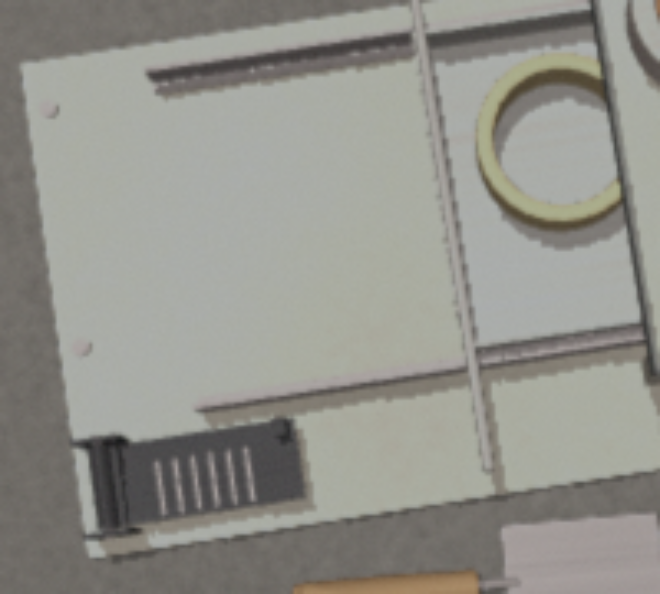

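```bash
python3 - <<'E'
import cv2
from h import *
# panel's far end and wing end, enlarged side by side
for n,boxes in(("top",[((225,130),(295,120)),((245,270),(315,260))]),("scene",[((192,205),(232,165)),((280,275),(320,232))])):
    A=cv2.imread(f"pics/{n}0.png");B=cv2.imread(f"pics/{n[0]}5.png");rows=[]
    for a,b in boxes:
        rows.append(np.hstack([cv2.resize(I[y:y+28,x:x+36],None,fx=10,fy=10,interpolation=cv2.INTER_CUBIC) for I,(x,y) in((A,a),(B,b))]))
    cv2.imwrite(f"pics/cmp_{n}.png",np.vstack(rows))
E
```

```text
(no output)
```

View pics/cmp_top.png

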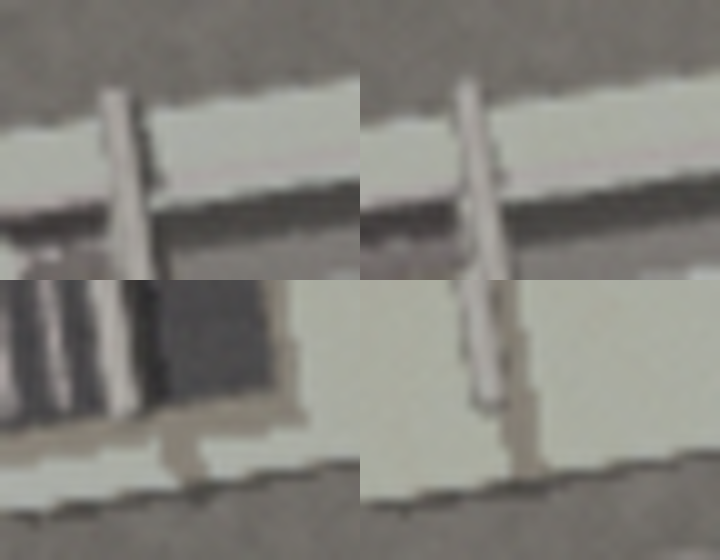

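View pics/cmp_scene.png

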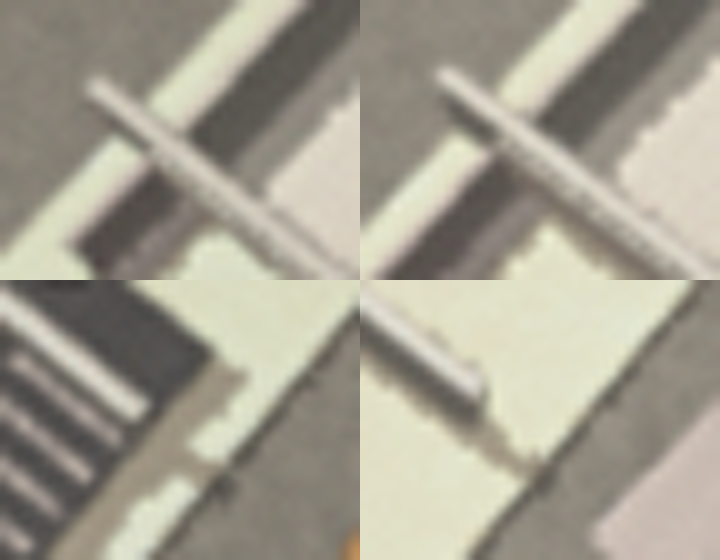

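```bash
python3 - <<'E'
from h import *
for n,a,b in(("top",(236.5,139),(305.7,128)),("top",(257.3,283.2),(327.8,272.6)),("scene",(201.2,213.3),(240.2,172.3)),("scene",(293.5,287.5),(331.5,242.5))):
    A,B=ray(n,a,.062),ray(n,b,.062);print(n,RK.T@(B-A)[:2]*1e3)
E
```

```text
top [127.89144283   1.07813834]
top [127.22103582  -0.48740248]
scene [1.27870242e+02 5.94984364e-02]
scene [1.27342601e+02 2.32281200e-02]
```

```bash
python3 - <<'E'
import cv2
from h import *
A=cv2.imread("pics/scene0.png");B=cv2.imread("pics/s5.png")
f=lambda I:cv2.resize(I[262:335,235:310],None,fx=5,fy=5,interpolation=cv2.INTER_CUBIC)
cv2.imwrite("pics/lev.png",np.hstack([f(A),f(B)]))
P=[W(-.146,-.156,.03),W(-.146,-.156,.0155)];print(proj("scene",P),proj("top",P))
A=cv2.imread("pics/top0.png");B=cv2.imread("pics/t5.png")
for n,(x,y,w,h) in dict(spare=(108,228,62,62),knife=(262,283,125,45),tin=(443,262,55,50)).items(): 
    t=A[y:y+h,x:x+w];r=cv2.matchTemplate(B[y-8:y+h+8,x-8:x+w+8],t,cv2.TM_CCOEFF_NORMED);m=cv2.minMaxLoc(r);print(n,m[1],np.array(m[3])-8)
E
```

```text
[[301.33265847 280.93468243]
 [301.56695236 282.36336694]] [[272.65568257 281.45277317]
 [273.34303864 281.68678904]]
spare 0.99773770570755 [0 0]
knife 0.994962215423584 [0 0]
tin 0.9988820552825928 [0 0]
```

View pics/lev.png

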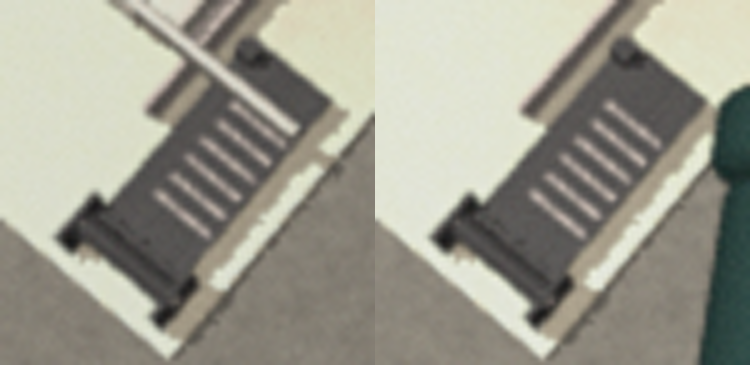

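The lever looks the same as at the start: its inner end is at (330,102) before and (705−375,102) after, and it casts the same shadow, so it has sprung up. The bystanders have not moved. The roll in view lies flat, so I'm handing in.

```bash
python3 -c "
from rig import ticket
print(ticket.hand_in())"
```

```text
the job is handed in; nothing more can be done
None
```

The tray is in on its end stop, the catch has sprung up again, and I've handed the job in after about 15 s; no verdict was reported. I pressed the thumb plate down to its stop with the closed fingertips and slid along it, pushing the wing past the tooth. I then lifted off the plate, pushed the tray in with about 3 N, and came away clear.

- **Tray home:** the images give about 127–128 mm of movement, against 130 mm nominal and the 126 mm required. That is about 2 mm short, within calibration error. The force rose to about 10 N with no further movement, so I took it to be on the end stop and did not push again to check.
- **Force:** while pressing the plate, the vertical force peaked at about 22 N in the readings. The readings along the push direction stayed at about 10 N or less.
- **Catch:** the lever looks the same in the final picture as at the start.
- **Bystanders:** the tin, knife and spare roll show zero shift in the top view.
- **Rolls:** roll_a lies flat. roll_b is now hidden under the deck, so I could not see it at the end; it looked flat when last seen, early in the push.

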